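Refit the microscope lamp knob and hold it pressed in

ROBOT

A 6-joint arm with a two-finger parallel gripper is mounted at the origin on the work surface. World frame = base frame: x ahead of the robot, y to its left, z up, the work surface at z = 0. Lengths are in m, angles in rad, forces in N, time in s.
With the tool pointing down it reaches from about 0.3 to 0.825 m from the base axis. Payload 5.4 kg.
Tool frame: the origin (TCP) lies midway between the tips of the shut fingers; the grasp point (between the pads) lies 19 mm behind it; z points along the fingers, y is the line along which they close (so a half turn about z gives the same grasp; the last joint's range is limited). The gripper opens to 92 mm and grips with 3 to 60 N. Pads are 20 mm wide; open, the fingers measure 128 mm over their backs; the gripper's body (75 mm by 189 mm) begins 69 mm behind the grasp point.
Start: joints at [-1.487, 0.158, 1.597, -0, 1.386, -0.21], TCP at [0.166, -0.55, 0.215] pointing down, gripper open.
Joint ranges: [-2.91, 2.91], [-0.94, 2.29], [0.18, 2.7], [-1.29, 4.43], [0.17, 2.64], [-3, 3]. Speed limits (rad/s): [2.57, 2.57, 3.14, 3.14, 3.14, 3.14].

INTERFACE

Orientations are given as a unit quaternion [x, y, z, w].
In Python, from rig import ctrl gives the robot as it stands.
- The arm moves only by the tool send_rows, never from a script. Its arguments are lists of equal length, an entry for each row: "fingers": the opening in per cent of the stroke, from 0 (shut) to 100 (fully open); "travel": the shift along the tool's x, y, z in cm, a list of three; "turn": the turn, a rotation vector about the tool's x, y, z in rad, a list of three. In form: {"fingers": [fingers, ...], "travel": [[x, y, z], ...], "turn": [[wx, wy, wz], ...]}. A call has 1 to 20 rows; each row shifts and turns the commanded pose from where the row before left it, along the tool's axes as they then stand; what a row does not reach is not made up. A row lasts 1/12 s, in which the tool goes at most 41.7 mm and 7.16 degrees, less where a joint would pass 70% of its speed; a pose out of reach is approached as far as the arm can. A call with a gripper value outside its range is refused whole. The fingers move at their own pace and stop on an object; "grip_force" is the grip in N (left out, the last holds). Time passes only in rows, so rows that do not move let the fingers close. It gives the time, the measured TCP pose, the force, the opening and the grip force at its end, in the units of the state.
- ctrl.get_state(): the state, without advancing time (a new reading comes with each control period).
- ctrl.snapshot(name): name is "side" or "top" or "wrist"; returns a dict with "img" (420x560x3 uint8, red, green, blue), "fovy" (degrees; the focal length in pixels is half the picture's height over the tangent of half this angle, whatever the lens; pixels are square), "cx", "cy" (the principal point, pixels), "eye" and "orientation" of the camera in the world; the wrist camera has in their place "hand_eye" (4x4, takes a point from camera to tool coordinates, whose origin is the TCP and whose axes are the flange's). Camera axes: x right, y down, z forward; pixel columns grow to the right and rows downward; lengths in m; the calibration is good to about 2 mm. A picture is of the moment at which its call begins: read the wrist's pose just before it. There is no depth.
- ctrl.close_job(): hands the job in; it is judged then, once.
Trained networks look in a picture, given as the dict that the camera call returned (one of the last four; its "shot" number tells which), for a name from the list of things; names that differ only in an ending like _2 or _b are one class to them, and where a whole thing is asked for, a point or a joint stands for the part that bears it (a point fixed in the world has none). Each returns a list of dicts, best first, with "score" (0 to 1); they miss things now and then, are a little off and sometimes report something else, mostly with a low value. They report only what shows in the picture. A call takes as long as a camera call. They do not tell look-alikes from the thing itself.
- ctrl.boxes_of(label, picture): "uv" ([column, row] in pixels, amid what is visible of it).
- ctrl.tip_of(label, picture): "uv" ([column, row] in pixels: a listed point, or the origin of a listed thing).
The state is a dict: "t": time; "qpos": joint angles; "qd": joint speeds; "joint_efforts": joint torques, N m; "position": TCP position; "tool_rot": TCP orientation; "ft_force": force on the tool from outside, world axes, zero at the start; "ft_torque": the same for the moment, N m; "opening": finger opening in m; "grip_force": force on a finger pad.
Only numpy, scipy, OpenCV 4.12 (cv2) and the standard library are available. Lean on these libraries where they do the work, as an engineer would, in place of code of your own. Each camera call takes 0.05 s, during which the arm holds its last target. There are 200 camera calls.

TASK

The lamp control box has lost its knob: first switch the lamp off by pressing the red spring plunger on the box down to its stop and letting it come all the way up again. Then pick up the light grey knob, turn it so that its D-shaped bore matches the brass D-shaft, push it fully home on the shaft, and go on pushing it so that the sprung shaft goes down to its stop, firmly but without ramming it. Finish while still gripping the knob and holding it pressed in; leave the other things on the bench where they are.

Things in the scene. Friction and masses are not known exactly. Their poses are not given: they have to be found in the camera images.
- lamp_box: Fixed white control box with a grey top panel, 160 mm (x) by 250 mm (y) by 70 mm high; origin at the centre of its underside. On its top stand the D-shaft (10 mm to -x and 65 mm to -y of the middle) and the red plunger (10 mm to -x and 68 mm to +y of the middle).
- plunger_top (a point): Centre of the top of the red plunger head, a disc 34 mm across and 12 mm thick, 40 mm above the box's top when up; z points up. It is pressed straight down.
- plunger (a joint): How far the red plunger is pressed, m: 0 up, 0.012 at its stop. A spring brings it back: about 2 N to start, about 6.3 N at the stop.
- shaft_tip (a point): Centre of the top end of the upright brass D-shaft, 24 mm above the box's top when up; z up, x square to the flat, from the axis out to the flat. The shaft is 14 mm in diameter, its flat (painted black) 1.8 mm from the axis, its top edge bevelled: by 2.5 mm round, 1.2 mm at the flat. A steel collar 22 mm across and 3 mm high lies round its foot.
- shaft (a joint): How far the D-shaft is pushed down into the box, m: 0 up, 0.006 at its stop. It is sprung: 5 N to start, about 9 N at the stop, and it comes up when let go.
- spindle (a joint): Angle to which the D-shaft is turned in the box, rad, anticlockwise from above; at 0 its flat faces the box's +x. It is stiff (0.12 N m) and stays where it is; it need not be turned.
- knob: Loose light grey knob, about 60 g, 46 mm high, upright on the bench; origin at the centre of its underside, z up, x along its bar grip to the end with the dark blue pointer line. A round skirt 44 mm across and 18 mm high carries the bar grip. The pointer line on top runs from the middle to the +x end and shows where the bore's flat is. The skirt's underside has a blind D-shaped bore.
- knob_grip (a point): Middle of the knob's bar grip, on the knob's axis, 32 mm above its underside; axes as knob. The bar is 42 mm long (x), 16 mm wide (y) and 28 mm high, from 18 to 46 mm above the underside.
- knob_seat (a point): Centre of the end of the knob's bore, on its axis, 14 mm above its underside; axes as knob. The bore is 14 mm deep, 15.6 mm in diameter, its flat 2.6 mm from the axis on the +x side: 0.8 mm clear of the shaft all round. Fully home, this point meets shaft_tip and the underside is 10 mm above the box's top (4 mm with the shaft pushed in).
- jar: Bystander: white jar, 68 mm across, 85 mm high; origin under its centre.
- tape: Bystander: green tape roll lying flat, 84 mm across, 20 mm high; origin under its centre.
- slide_box: Bystander: yellow slide box, 85 by 60 by 22 mm; origin under its centre.
- oil: Bystander: small amber bottle, 28 mm across, 65 mm high; origin under its centre.
Things that resemble listed ones, but are neither listed nor needed, are in the scene too. Of the things that look like the knob, the largest one is meant.

How it is judged:
By the outcome, as a careful person would: the job done as asked, in the order asked, and still so for the second after the job is handed in, while the arm keeps its last pose, push and grip.
It also fails if it takes over 48 s, if anything falls off the work surface, if the arm or the gripper's body presses on something with over 40 N, if the wrist force passes 120 N, or if a joint passes its speed limit or range.

## Working session

There is one attempt and no reset: what is moved stays moved. The work goes in short steps, Python scripts to look and compute and a tool call to move; the robot and the scene stay as the last step left them, time stands still between calls to the robot, and variables do not carry over. Pictures are saved under pics/ and viewed, at most 10 in all, crops included, and the job is handed in when it is done.

Besides the shell and the picture viewer there is one more tool, called after ">>>" by a JSON object that holds its "op" and its "data". send_rows: Moves the arm, as the interface text tells. Its arguments: {"type":"object","properties":{"fingers":{"type":"array","items":{"type":"number"}},"travel":{"type":"array","items":{"type":"array","items":{"type":"number"}}},"turn":{"type":"array","items":{"type":"array","items":{"type":"number"}}},"grip_force":{"type":"number"}},"required":["fingers","travel","turn"]}

```bash
mkdir -p pics; cat > h.py <<'E'
import numpy as np, cv2
from scipy.spatial.transform import Rotation as R
from rig import ctrl
def K(s):
    f=s["img"].shape[0]/2/np.tan(np.radians(s["fovy"])/2); return f
def cam(s,st=None):
    if "hand_eye" in s:
        T=np.eye(4);T[:3,:3]=R.from_quat(st["tool_rot"]).as_matrix();T[:3,3]=st["position"]
        T=T@np.array(s["hand_eye"]);return T[:3,3],T[:3,:3]
    o=np.array(s["orientation"]); 
    return np.array(s["eye"]),(o if o.shape==(3,3) else R.from_quat(o).as_matrix())
def ray(s,uv,st=None):
    e,M=cam(s,st);f=K(s);d=M@np.array([(uv[0]-s["cx"])/f,(uv[1]-s["cy"])/f,1]);return e,d
def atz(s,uv,z,st=None):
    e,d=ray(s,uv,st);return e+d*(z-e[2])/d[2]
def proj(s,p,st=None):
    e,M=cam(s,st);q=M.T@(np.array(p)-e);f=K(s);return np.array([s["cx"]+f*q[0]/q[2],s["cy"]+f*q[1]/q[2]])
def save(s,n): cv2.imwrite("pics/"+n,cv2.cvtColor(s["img"],cv2.COLOR_RGB2BGR))
E
python3 - <<'E'
from h import *
np.set_printoptions(precision=4,suppress=True)
st=ctrl.get_state();print(st)
Z=dict(lamp_box=0,plunger_top=.11,shaft_tip=.094,knob=0,knob_grip=.032,jar=0,tape=0,slide_box=0,oil=0)
ims=[]
for n in("top","side"):
    s=ctrl.snapshot(n);save(s,n+".png");ims.append(s["img"]);print(n,s["fovy"],s["eye"],s["cx"],s["cy"],s["orientation"])
    for l,z in Z.items():
        for d in ctrl.tip_of(l,s)[:3]: print(l,np.round(d["uv"],1),round(d["score"],2),atz(s,d["uv"],z))
E
```

```text
{'t': 0.0, 'qpos': array([-1.4871,  0.159 ,  1.5982, -0.    ,  1.3862, -0.2101]), 'qd': array([-0.0015,  0.0013,  0.0008,  0.0006, -0.0005,  0.0007]), 'joint_efforts': array([ -0.    , -38.5581, -32.2105,   0.0701,   0.0378,  -0.0001]), 'position': array([ 0.1664, -0.5497,  0.2137]), 'tool_rot': array([ 0.9892,  0.1464,  0.    , -0.0009]), 'ft_force': array([-0.1981,  0.0676, -0.6338]), 'ft_torque': array([-0.0131,  0.0295,  0.021 ]), 'grip_force': 0.0, 'opening': 0.09198626849431528}
top 57.12627041830349 [ 0.4899 -0.0867  0.8568] 274.71353281231984 206.52656480670464 [-0.6968  0.716  -0.0152  0.0408]
lamp_box [175.8 181.4] 0.71 [0.6218 0.1658 0.    ]
plunger_top [124.  171.8] 0.53 [0.6273 0.2372 0.11  ]
shaft_tip [190.9 182.2] 0.54 [0.6047 0.1074 0.094 ]
shaft_tip [409.2 169.4] 0.45 [ 0.6167 -0.3274  0.094 ]
knob [398.6 218.6] 0.57 [ 0.5239 -0.3283  0.    ]
knob [364.1 205.8] 0.54 [ 0.5543 -0.2543  0.    ]
knob [365.1 238.2] 0.48 [ 0.4829 -0.2534  0.    ]
knob_grip [365.6 209.2] 0.76 [ 0.5445 -0.2509  0.032 ]
knob_grip [369.3 237.6] 0.66 [ 0.4842 -0.256   0.032 ]
knob_grip [401.3 2
[... 795 characters left out ...]
 0.62 [ 0.5532 -0.2557  0.    ]
knob [285.8 308.7] 0.56 [ 0.4831 -0.2539  0.    ]
knob [326.  334.5] 0.49 [ 0.5208 -0.3386  0.    ]
knob_grip [314.  280.3] 0.65 [ 0.5528 -0.2419  0.032 ]
knob_grip [321.2 323.3] 0.6 [ 0.5133 -0.3307  0.032 ]
knob_grip [281.8 299.4] 0.56 [ 0.4759 -0.2511  0.032 ]
jar [190.8 227.1] 0.61 [0.3994 0.0443 0.    ]
jar [381.2 320.2] 0.37 [ 0.6288 -0.3627  0.    ]
tape [356.6 238.1] 0.93 [ 0.7118 -0.167   0.    ]
slide_box [210.  281.8] 0.84 [ 0.3786 -0.1227  0.    ]
slide_box [314.9 281. ] 0.42 [ 0.5678 -0.2239  0.    ]
slide_box [258.2 155.2] 0.22 [0.6576 0.214  0.    ]
oil [211.8 278.6] 0.57 [ 0.385  -0.1168  0.    ]
oil [313.2 292.5] 0.47 [ 0.5497 -0.2467  0.    ]
```

View pics/top.png

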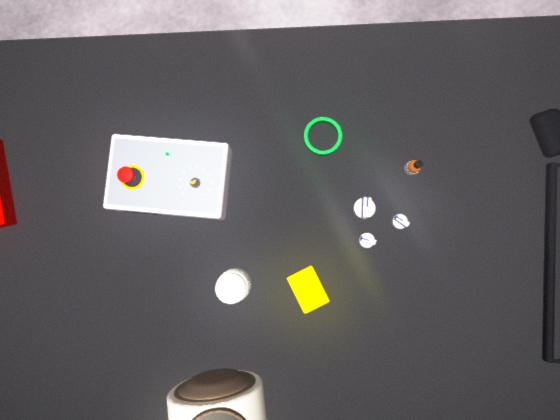

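View pics/side.png

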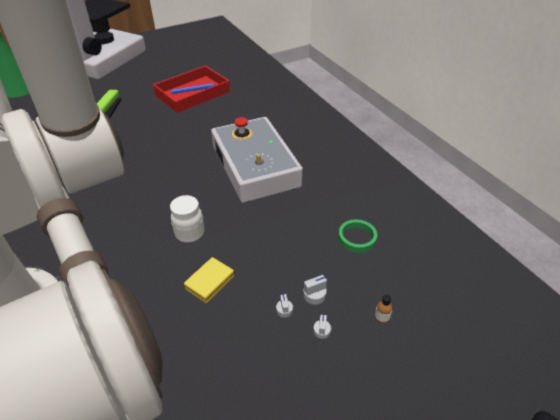

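>>> {"op": "send_rows", "data": {"fingers": [100,100,100,100,100,100,100,100,100,100,100,100,100,100,100], "travel": [[2.88,-1.29,-0.54],[2.88,-1.29,-0.54],[2.88,-1.29,-0.54],[2.88,-1.29,-0.54],[2.88,-1.29,-0.54],[2.88,-1.29,-0.54],[2.88,-1.29,-0.54],[2.88,-1.29,-0.54],[2.88,-1.29,-0.54],[2.88,-1.29,-0.54],[2.88,-1.29,-0.54],[2.88,-1.29,-0.54],[2.88,-1.29,-0.54],[2.88,-1.29,-0.54],[0,0,0]], "turn": [[0,0,0],[0,0,0],[0,0,0],[0,0,0],[0,0,0],[0,0,0],[0,0,0],[0,0,0],[0,0,0],[0,0,0],[0,0,0],[0,0,0],[0,0,0],[0,0,0],[0,0,0]]}}

```text
t: 2.25
position: [0.5036, -0.2574, 0.2915]
tool_rot: [0.989, 0.149, 0.002, 0.0]
ft_force: [1.1, -0.5, -0.6]
opening: 0.092
grip_force: 0.0
```

```bash
python3 - <<'E'
from h import *
np.set_printoptions(precision=4,suppress=True)
st=ctrl.get_state();print(st["t"],st["position"],st["tool_rot"],st["qpos"])
s=ctrl.snapshot("wrist");save(s,"w1.png");print(s["hand_eye"],s["fovy"])
for l,z in dict(knob=0,knob_grip=.032,knob_seat=.014).items():
    for d in ctrl.tip_of(l,s)[:4]: print(l,np.round(d["uv"],1),round(d["score"],2),atz(s,d["uv"],z,st))
E
```

```text
2.25 [ 0.5036 -0.2574  0.2915] [0.9888 0.1489 0.0016 0.0001] [-0.6874  0.0909  1.5201  0.0024  1.5282  0.5843]
[[-0.0002 -0.9568 -0.2908  0.0827]
 [ 1.     -0.0002 -0.      0.0012]
 [-0.     -0.2908  0.9568 -0.1708]
 [ 0.      0.      0.      1.    ]] 61.187887297086405
knob [279.1 176.8] 0.9 [ 0.4798 -0.2599  0.    ]
knob [290.9 124.3] 0.71 [ 0.5499 -0.2544  0.    ]
knob [338.5 164.3] 0.67 [ 0.519  -0.3299  0.    ]
knob_grip [341.  170.7] 0.91 [ 0.5168 -0.3289  0.032 ]
knob_grip [285.3 125. ] 0.77 [ 0.5494 -0.2468  0.032 ]
knob_grip [270.7 180.4] 0.72 [ 0.4795 -0.2495  0.032 ]
knob_seat [290.3 124.3] 0.9 [ 0.5507 -0.253   0.014 ]
knob_seat [338.2 167.2] 0.82 [ 0.5173 -0.3279  0.014 ]
knob_seat [273.4 176.1] 0.56 [ 0.4817 -0.2518  0.014 ]
knob_seat [162.6 218.3] 0.19 [ 0.3827 -0.1267  0.014 ]
```

View pics/w1.png

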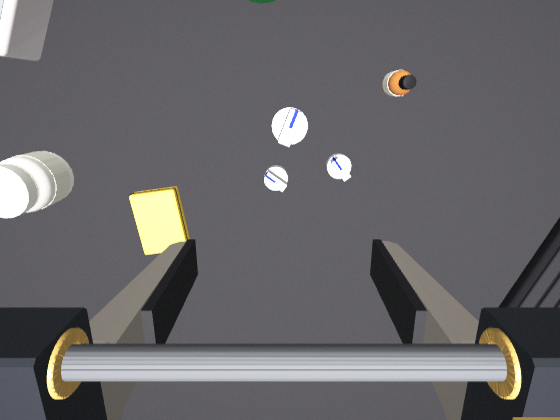

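>>> {"op": "send_rows", "data": {"fingers": [0,0,0,0,0,0,0,0,0,0,0,0], "travel": [[1.75,-3.33,0.1],[1.75,-3.33,0.1],[1.75,-3.33,0.1],[1.75,-3.33,0.1],[1.75,-3.33,0.1],[1.75,-3.33,0.1],[1.75,-3.33,0.1],[1.75,-3.33,0.1],[1.75,-3.33,0.1],[1.75,-3.33,0.1],[1.75,-3.33,0.1],[0,0,0]], "turn": [[0,0,0],[0,0,0],[0,0,0],[0,0,0],[0,0,0],[0,0,0],[0,0,0],[0,0,0],[0,0,0],[0,0,0],[0,0,0],[0,0,0]]}}

```text
t: 3.45
position: [0.578, 0.15, 0.2784]
tool_rot: [0.989, 0.148, -0.0, -0.001]
ft_force: [0.1, 0.0, -0.6]
opening: 0.0144
grip_force: 0.0
```

```bash
python3 - <<'E'
from h import *
np.set_printoptions(precision=4,suppress=True)
st=ctrl.get_state();print(st["t"],st["position"],st["tool_rot"],st["qpos"],st["opening"])
s=ctrl.snapshot("wrist");save(s,"w2.png")
import pickle;pickle.dump((s,st),open("w2.pkl","wb"))
for l,z in dict(plunger_top=.11,shaft_tip=.094,lamp_box=0).items():
    for d in ctrl.tip_of(l,s)[:3]: print(l,np.round(d["uv"],1),round(d["score"],2),atz(s,d["uv"],z,st))
# red blob
g=cv2.cvtColor(s["img"],cv2.COLOR_RGB2HSV);m=((g[...,0]<8)|(g[...,0]>172))&(g[...,1]>150)&(g[...,2]>70)
n,_,S,C=cv2.connectedComponentsWithStats(m.astype(np.uint8))
for i in range(1,n):
    if S[i,4]>60: print(S[i],C[i],atz(s,C[i],.11,st))
E
```

```text
3.45 [0.578  0.15   0.2784] [ 0.9889  0.1483 -0.0003 -0.0013] [0.0504 0.1813 1.4459 0.0025 1.5152 1.3234] 0.014403726882503876
plunger_top [210.7 110.4] 0.65 [0.6226 0.2335 0.11  ]
shaft_tip [335.3 163.8] 0.66 [0.6069 0.1033 0.094 ]
lamp_box [282.4 121. ] 0.65 [0.6249 0.1653 0.    ]
[ 192   90   36   37 1035] [209.5411 108.3043] [0.6241 0.235  0.11  ]
```

View pics/w2.png

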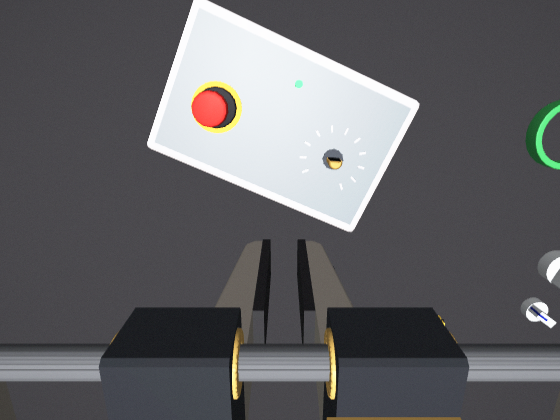

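>>> {"op": "send_rows", "data": {"fingers": [0,0,0,0,0,0,0,0,0,0,0,0], "travel": [[1.38,-1.36,3.06],[1.38,-1.36,3.06],[1.38,-1.36,3.06],[1.38,-1.36,3.06],[1.38,-1.36,3.06],[0,0,0],[0,0,0.4],[0,0,0.4],[0,0,0.4],[0,0,0.4],[0,0,0.4],[0,0,0]], "turn": [[0,0,0],[0,0,0],[0,0,0],[0,0,0],[0,0,0],[0,0,0],[0,0,0],[0,0,0],[0,0,0],[0,0,0],[0,0,0],[0,0,0]]}}

```text
t: 4.65
position: [0.6255, 0.23, 0.1071]
tool_rot: [0.989, 0.146, 0.001, 0.0]
ft_force: [2.0, -0.2, 2.8]
opening: 0.0008
grip_force: 1.5
```

>>> {"op": "send_rows", "data": {"fingers": [0,0,0,0], "travel": [[0,0,0.3],[0,0,0.3],[0,0,0.15],[0,0,0]], "turn": [[0,0,0],[0,0,0],[0,0,0],[0,0,0]]}}

```text
t: 4.98
position: [0.6256, 0.2302, 0.0993]
tool_rot: [0.989, 0.146, 0.001, 0.0]
ft_force: [0.8, -3.8, 6.7]
opening: 0.0005
grip_force: 2.8
```

>>> {"op": "send_rows", "data": {"fingers": [0,0,0], "travel": [[0,0,0.2],[0,0,0.1],[0,0,0]], "turn": [[0,0,0],[0,0,0],[0,0,0]]}}

```text
t: 5.23
position: [0.6257, 0.2302, 0.0983]
tool_rot: [0.989, 0.146, 0.001, 0.001]
ft_force: [-2.8, -4.2, 13.8]
opening: 0.0003
grip_force: 6.6
```

>>> {"op": "send_rows", "data": {"fingers": [0,0,0,0,0,0,0,0,0,0], "travel": [[0,0,-0.8],[0,0,-1.2],[0,0,-2],[0,0,-2],[-2.51,2.29,0],[-2.51,2.29,0],[-2.51,2.29,0],[-2.51,2.29,0],[-2.51,2.29,0],[0,0,0]], "turn": [[0,0,0],[0,0,0],[0,0,0],[0,0,0],[0,0,0],[0,0,0],[0,0,0],[0,0,0],[0,0,0],[0,0,0]]}}

```text
t: 6.07
position: [0.5342, 0.0817, 0.1545]
tool_rot: [0.989, 0.145, -0.002, -0.0]
ft_force: [1.4, -0.1, -0.6]
opening: 0.0003
grip_force: 0.0
```

```bash
python3 - <<'E'
from h import *
np.set_printoptions(precision=4,suppress=True)
st=ctrl.get_state();print(st["t"],st["position"],st["tool_rot"],st["qpos"],st["opening"])
s=ctrl.snapshot("wrist");cv2.imwrite("pics/w3.png",cv2.resize(cv2.cvtColor(s["img"],4),(800,600),interpolation=2))
import pickle;pickle.dump((s,st),open("w3.pkl","wb"))
for l,z in dict(plunger_top=.11,shaft_tip=.094,lamp_box=0).items():
    for d in ctrl.tip_of(l,s)[:3]: print(l,np.round(d["uv"],1),round(d["score"],2),atz(s,d["uv"],z,st))
E
```

```text
6.0667 [0.5342 0.0817 0.1545] [ 0.9894  0.1449 -0.0024 -0.    ] [-0.0713  0.1268  1.7544 -0.001   1.2649  1.209 ] 0.0003161572873289059
plunger_top [55.6  1.6] 0.63 [0.6234 0.2357 0.11  ]
shaft_tip [279.1 102.9] 0.77 [0.6069 0.1052 0.094 ]
lamp_box [219.2  56.7] 0.86 [0.6255 0.1651 0.    ]
```

View pics/w3.png

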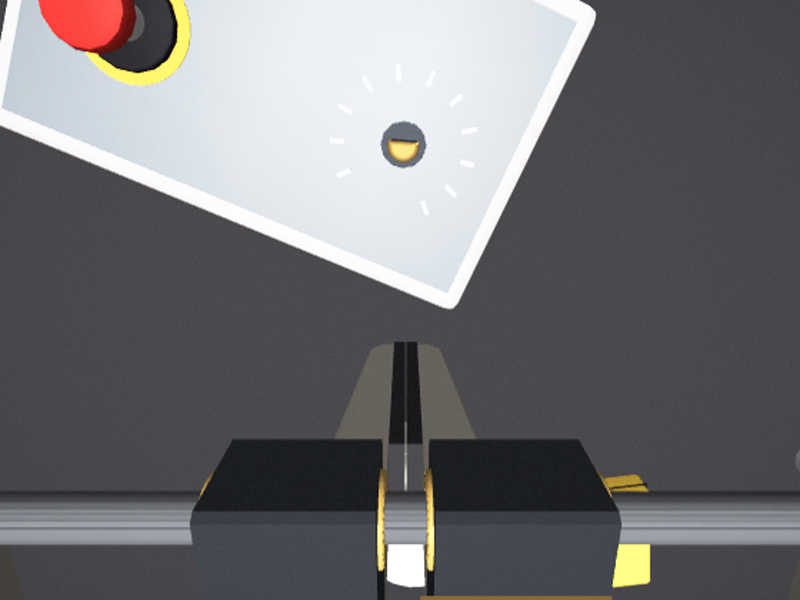

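```bash
python3 - <<'E'
from h import *
import pickle
np.set_printoptions(precision=4,suppress=True)
s,st=pickle.load(open("w3.pkl","rb"))
im=s["img"]
c=im[80:125,255:310]
cv2.imwrite("pics/c3.png",cv2.resize(cv2.cvtColor(c,4),None,fx=12,fy=12,interpolation=0))
g=cv2.cvtColor(im,cv2.COLOR_RGB2HSV)
m=np.zeros(im.shape[:2],np.uint8);m[80:125,255:310]=((g[...,0]>8)&(g[...,0]<32)&(g[...,1]>90)&(g[...,2]>70))[80:125,255:310]
ys,xs=np.nonzero(m);print(len(xs),xs.min(),xs.max(),ys.min(),ys.max())
for x in range(xs.min(),xs.max()+1): print(x,ys[xs==x].min(),ys[xs==x].max(),end=' | ')
# collar/box corners via lines: bright quad
for uv in [(0,123*.7),(452*.7,306*.7),(592*.7,15*.7)]: print(atz(s,uv,.07,st))
E
```

```text
264 271 292 98 113
271 100 102 | 272 98 107 | 273 98 108 | 274 98 109 | 275 98 110 | 276 99 111 | 277 99 111 | 278 99 112 | 279 99 112 | 280 99 112 | 281 99 112 | 282 99 113 | 283 99 112 | 284 99 112 | 285 99 112 | 286 99 112 | 287 99 111 | 288 99 110 | 289 99 110 | 290 100 109 | 291 100 107 | 292 99 105 | [0.562  0.2912 0.07  ]
[0.5359 0.055  0.07  ]
[0.6861 0.038  0.07  ]
```

View pics/c3.png

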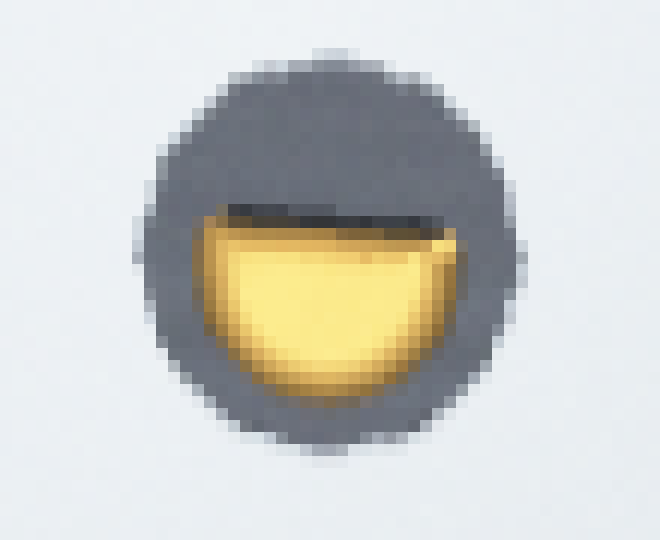

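```bash
python3 - <<'E'
from h import *
import pickle
np.set_printoptions(precision=4,suppress=True)
s,st=pickle.load(open("w3.pkl","rb"))
im=s["img"].astype(float)
P=atz(s,(282.,100.5),.073,st);print("collar",P)
# brass bottom + side -> axis at z=.0915
for z in(.0915,.0935):
    b=atz(s,(282,113.1),z,st); l=atz(s,(271.2,103),z,st); r=atz(s,(292.8,103),z,st)
    print(z,b,(l+r)/2,np.linalg.norm(l-r))
yaw=2*np.arctan2(st["tool_rot"][1],st["tool_rot"][0]);u=np.array([np.cos(yaw),np.sin(yaw),0]);print("axis from bottom", atz(s,(282,113.1),.0915,st)+.007*u)
# dark line
g=im.sum(2)[80:125,255:310];pts=[]
for x in range(275-255,291-255):
    col=g[14:21,x];w=np.clip(300-col,0,None);w=np.where(col<240,w,0)
    if w.sum()>0: pts.append((x+255,80+14+(w*np.arange(7)).sum()/w.sum()))
pts=np.array(pts);p=np.polyfit(pts[:,0],pts[:,1],1);print(pts[:,1],p)
# brightness-edge fit of brass R-B
rb=(im[...,0]-im[...,2])[80:125,255:310];e=[]
for x in range(274-255,290-255):
    c=rb[14:24,x];i=np.argmax(c>60);e.append(94+i-(c[i]-60)/(c[i]-c[i-1]))
q=np.polyfit(np.arange(274,290),e,1);print(np.round(e,2),q)
for p_,z in((p,.088),(q,.0925)):
    a=atz(s,(274,np.polyval(p_,274)),z,st);b=atz(s,(290,np.polyval(p_,290)),z,st);d=b-a
    n=np.array([-d[1],d[0]]);print("flat dir yaw",np.arctan2(n[1],n[0]),"mid",(a+b)/2, "tool yaw",yaw)
E
```

```text
collar [0.6083 0.1038 0.073 ]
0.0915 [0.6013 0.1017 0.0915] [0.6073 0.1034 0.0915] 0.013692842463000477
0.0935 [0.6014 0.1017 0.0935] [0.6073 0.1034 0.0935] 0.013575516950552423
axis from bottom [0.608  0.1037 0.0915]
[97.392  97.555  97.5667 97.5579 98.     98.     98.     98.     98.
 98.     98.     98.     98.4104 98.4138 98.3781 98.5657] [ 0.0666 79.1713]
[98.32 98.34 98.52 98.53 98.54 98.57 98.64 98.63 98.65 98.87 98.9  98.92
 98.99 99.3  99.29 99.29] [ 0.0655 80.337 ]
flat dir yaw 0.22661852125114143 mid [0.6101 0.1043 0.088 ] tool yaw 0.29075370923552457
flat dir yaw 0.22766388375203786 mid [0.6097 0.1042 0.0925] tool yaw 0.29075370923552457
```

>>> {"op": "send_rows", "data": {"fingers": [45,45,45,45,45,45,45,45,45,45,45], "travel": [[-1.51,3.26,0],[-1.51,3.26,0],[-1.51,3.26,0],[-1.51,3.26,0],[-1.51,3.26,0],[-1.51,3.26,0],[-1.51,3.26,0],[-1.51,3.26,0],[-1.51,3.26,0],[-1.51,3.26,0],[0,0,0]], "turn": [[0,0,0],[0,0,0],[0,0,0],[0,0,0],[0,0,0],[0,0,0],[0,0,0],[0,0,0],[0,0,0],[0,0,0],[0,0,0]]}}

```text
t: 7.18
position: [0.4878, -0.2762, 0.156]
tool_rot: [0.989, 0.145, 0.0, 0.001]
ft_force: [-0.2, -0.7, 0.6]
opening: 0.0414
grip_force: 0.0
```

```bash
python3 - <<'E'
from h import *
np.set_printoptions(precision=4,suppress=True)
st=ctrl.get_state();print(st["t"],st["position"],st["tool_rot"],st["qpos"],st["opening"])
s=ctrl.snapshot("wrist")
import pickle;pickle.dump((s,st),open("w4.pkl","wb"))
for l,z in dict(knob_grip=.032,knob_seat=.014,knob=0).items():
    for d in ctrl.tip_of(l,s)[:3]: print(l,np.round(d["uv"],1),round(d["score"],2),atz(s,d["uv"],z,st))
u,v=proj(s,(.55,-.254,.03),st).astype(int);u0=max(u-50,0);v0=max(v-50,0);print(u0,v0)
cv2.imwrite("pics/c4.png",cv2.resize(cv2.cvtColor(s["img"][v0:v0+90,u0:u0+100],4),None,fx=6,fy=6,interpolation=0))
g=cv2.cvtColor(s["img"],cv2.COLOR_RGB2HSV);m=((g[...,0]>100)&(g[...,0]<135)&(g[...,1]>120)).astype(np.uint8)
n,L,S,C=cv2.connectedComponentsWithStats(m)
for i in range(1,n):
    if S[i,4]>15:
        ys,xs=np.nonzero(L==i);vx,vy,x0,y0=cv2.fitLine(np.c_[xs,ys].astype(np.float32),cv2.DIST_L2,0,.01,.01).ravel()
        a=atz(s,(x0-5*vx,y0-5*vy),.046,st);b=atz(s,(x0+5*vx,y0+5*vy),.046,st);d=b-a
        print(S[i],C[i],atz(s,C[i],.046,st),"yaw mod pi",np.arctan2(d[1],d[0]))
E
```

```text
7.1833 [ 0.4878 -0.2762  0.156 ] [0.9895 0.1446 0.0002 0.0015] [-0.7298  0.1706  1.7023 -0.0016  1.2662  0.5513] 0.04142439161513052
knob_grip [253.3 195.2] 0.84 [ 0.479  -0.2532  0.032 ]
knob_grip [269.9 113. ] 0.67 [ 0.5494 -0.2479  0.032 ]
knob_grip [348.4 172. ] 0.63 [ 0.5217 -0.325   0.032 ]
knob_seat [278.5 115.2] 0.92 [ 0.5486 -0.2552  0.014 ]
knob_seat [347.5 169. ] 0.83 [ 0.5212 -0.3277  0.014 ]
knob_seat [255.8 187.5] 0.78 [ 0.4813 -0.2534  0.014 ]
knob [345.4 169.3] 0.7 [ 0.5183 -0.3292  0.    ]
knob [276.4 109.6] 0.69 [ 0.5519 -0.2521  0.    ]
knob [259.2 187.5] 0.59 [ 0.4783 -0.2565  0.    ]
227 64
[274  88  13  29 122] [279.8279 101.959 ] [ 0.5602 -0.2532  0.046 ] yaw mod pi -0.07990703369337128
[338 160  14  18  51] [344.5294 167.7255] [ 0.5262 -0.3174  0.046 ] yaw mod pi -2.22035410353813
[241 184  15  12  37] [247.2162 189.973 ] [ 0.486  -0.2472  0.046 ] yaw mod pi -1.9332904763668095
```

View pics/c4.png

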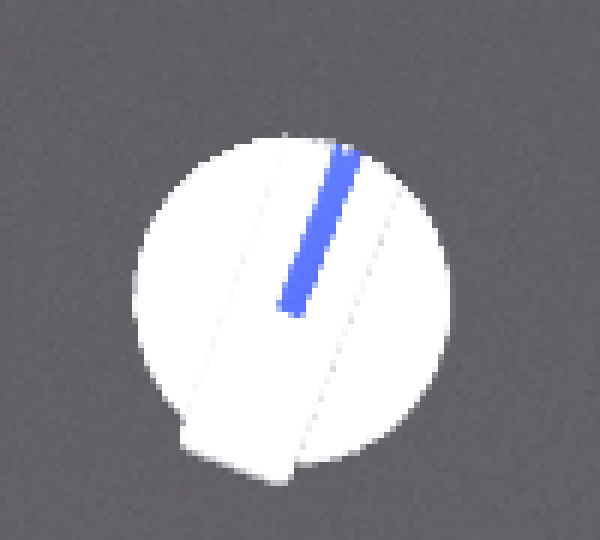

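>>> {"op": "send_rows", "data": {"fingers": [45,45,45,45,45,45,45,45], "travel": [[0,0,0],[0,0,0],[0,0,0],[0,0,0],[1.99,-0.95,2],[1.99,-0.95,2],[1.99,-0.95,2],[0,0,0]], "turn": [[0,0,0.0925],[0,0,0.0925],[0,0,0.0925],[0,0,0.0925],[0,0,0],[0,0,0],[0,0,0],[0,0,0]]}}

```text
t: 8.05
position: [0.5497, -0.2418, 0.0909]
tool_rot: [0.999, -0.036, -0.003, -0.003]
ft_force: [-0.4, 0.5, -0.5]
opening: 0.0416
grip_force: 0.0
```

```bash
python3 - <<'E'
from h import *
import pickle
np.set_printoptions(precision=4,suppress=True)
s,st=pickle.load(open("w4.pkl","rb"))
print("line start",atz(s,(275.,115.5),.046,st),"skirt",atz(s,(275,113.5),.018,st),atz(s,(275,113.5),.009,st))
st=ctrl.get_state();print(st["t"],st["position"],R.from_quat(st["tool_rot"]).as_matrix()[:,0])
E
```

```text
line start [ 0.5495 -0.2524  0.046 ] skirt [ 0.5494 -0.2519  0.018 ] [ 0.5488 -0.2519  0.009 ]
8.05 [ 0.5497 -0.2418  0.0909] [ 0.9974 -0.0714 -0.0054]
```

>>> {"op": "send_rows", "data": {"fingers": [45,45,45], "travel": [[0,0,0],[0,0,0],[0,0,0]], "turn": [[0,0,0],[0,0,0],[0,0,0]]}}

```text
t: 8.3
position: [0.5496, -0.2473, 0.0972]
tool_rot: [0.999, -0.038, 0.001, 0.001]
ft_force: [-0.2, -0.1, 0.3]
opening: 0.041
grip_force: 0.0
```

```bash
python3 - <<'E'
from h import *
np.set_printoptions(precision=4,suppress=True)
for i in range(5):
    st=ctrl.get_state();s=ctrl.snapshot("wrist");print(st["t"],st["position"],R.from_quat(st["tool_rot"]).as_matrix()[:,0])
g=cv2.cvtColor(s["img"],cv2.COLOR_RGB2HSV);m=((g[...,0]>100)&(g[...,0]<135)&(g[...,1]>120)).astype(np.uint8)
n,L,S,C=cv2.connectedComponentsWithStats(m)
for i in range(1,n):
    if S[i,4]>15:
        ys,xs=np.nonzero(L==i);vx,vy,x0,y0=cv2.fitLine(np.c_[xs,ys].astype(np.float32),cv2.DIST_L2,0,.01,.01).ravel()
        a=atz(s,(x0-5*vx,y0-5*vy),.046,st);b=atz(s,(x0+5*vx,y0+5*vy),.046,st);d=b-a
        print(S[i],C[i],atz(s,C[i],.046,st),"yaw mod pi",np.arctan2(d[1],d[0]))
E
```

```text
8.3 [ 0.5496 -0.2473  0.0972] [ 0.9971 -0.0756  0.0017]
8.35 [ 0.5496 -0.2475  0.0973] [ 0.9971 -0.0761  0.0019]
8.4 [ 0.5495 -0.2477  0.0972] [ 0.9971 -0.0765  0.0019]
8.45 [ 0.5494 -0.2477  0.097 ] [ 0.9971 -0.0766  0.0017]
8.5 [ 0.5493 -0.2477  0.0968] [ 0.997  -0.0768  0.0014]
[286 184   6  40 213] [288.7934 203.2254] [ 0.5631 -0.2533  0.046 ] yaw mod pi 3.0772901495597154
[374 229  24  22  98] [384.5102 240.551 ] [ 0.5318 -0.3158  0.046 ] yaw mod pi -2.3504654366908078
[280 287  20  18  64] [287.4375 299.7188] [ 0.4914 -0.2471  0.046 ] yaw mod pi -2.2197654129361957
```

```bash
python3 - <<'E'
from h import *
import pickle
np.set_printoptions(precision=4,suppress=True)
st=ctrl.get_state();s=ctrl.snapshot("wrist");print(st["position"])
for uv in((288.8,183.5),(288.8,223.5)): print(atz(s,uv,.046,st))
g=s["img"].astype(int).sum(2)
cv2.imwrite("pics/c5.png",cv2.resize(cv2.cvtColor(s["img"][150:300,210:370],4),None,fx=4,fy=4,interpolation=0))
E
```

```text
[ 0.5493 -0.2476  0.0965]
[ 0.5763 -0.2542  0.046 ]
[ 0.549  -0.2522  0.046 ]
```

View pics/c5.png

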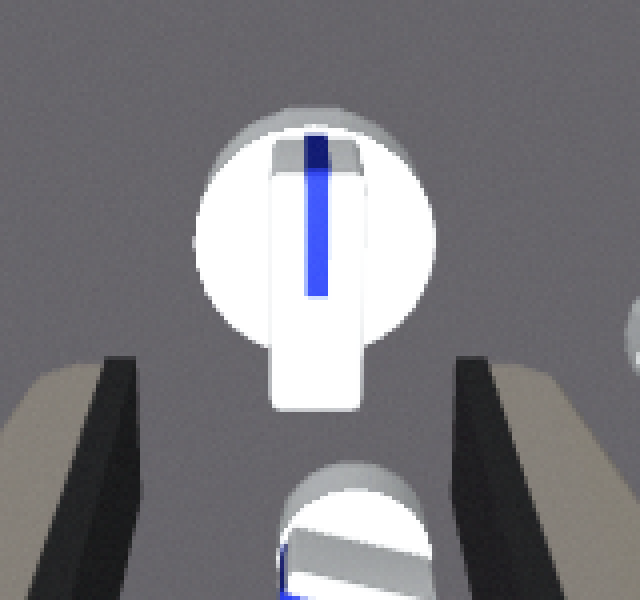

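>>> {"op": "send_rows", "data": {"fingers": [45,45,45,45,45,45,45,45,45,45], "travel": [[0,0.47,0],[0,0,1.5],[0,0,1.5],[0,0,1.5],[0,0,1.5],[0,0,0.7],[0,0,0.4],[0,0,0],[0,0,0],[0,0,0]], "turn": [[0,0,0],[0,0,0],[0,0,0],[0,0,0],[0,0,0],[0,0,0],[0,0,0],[0,0,0],[0,0,0],[0,0,0]]}}

```text
t: 9.43
position: [0.5496, -0.2524, 0.0258]
tool_rot: [0.999, -0.038, 0.001, 0.001]
ft_force: [0.2, -0.3, -0.2]
opening: 0.0413
grip_force: 0.0
```

>>> {"op": "send_rows", "data": {"fingers": [45,45,0,0,0,0,0,0], "travel": [[0,0,0.3],[0,0,0],[0,0,0],[0,0,0],[0,0,0],[0,0,0],[0,0,0],[0,0,0]], "turn": [[0,0,0],[0,0,0],[0,0,0],[0,0,0],[0,0,0],[0,0,0],[0,0,0],[0,0,0]], "grip_force": 35}}

```text
t: 10.1
position: [0.549, -0.2518, 0.0218]
tool_rot: [0.999, -0.038, 0.0, 0.0]
ft_force: [-0.2, -0.1, 0.9]
opening: 0.0159
grip_force: 35.0
```

>>> {"op": "send_rows", "data": {"fingers": [0,0,0,0,0,0,0,0,0,0,0,0,0,0,0,0,0,0,0,0], "travel": [[0,0,-1.5],[0,0,-3],[0,0,-3],[0,0,-3],[0,0,-3.3],[0,0,0],[0.677,-3.33,0],[0.677,-3.33,0],[0.677,-3.33,0],[0.677,-3.33,0],[0.677,-3.33,0],[0.677,-3.33,0],[0.677,-3.33,0],[0.677,-3.33,0],[0.677,-3.33,0],[0.677,-3.33,0],[0,0,0],[0,0,0],[0,0,0],[0,0,0]], "turn": [[0,0,0],[0,0,-0.076],[0,0,-0.076],[0,0,-0.076],[0,0,-0.076],[0,0,0],[0,0,0],[0,0,0],[0,0,0],[0,0,0],[0,0,0],[0,0,0],[0,0,0],[0,0,0],[0,0,0],[0,0,0],[0,0,0],[0,0,0],[0,0,0],[0,0,0]]}}

```text
t: 11.77
position: [0.5397, 0.0867, 0.1595]
tool_rot: [0.994, 0.113, -0.0, 0.0]
ft_force: [-0.4, -0.5, -0.4]
opening: 0.0157
grip_force: 35.0
```

```bash
python3 - <<'E'
from h import *
import pickle
np.set_printoptions(precision=4,suppress=True)
for i in range(3):
    st=ctrl.get_state();s=ctrl.snapshot("wrist");print(st["t"],st["position"],st["tool_rot"])
pickle.dump((s,st),open("w6.pkl","wb"))
for d in ctrl.tip_of("shaft_tip",s)[:2]: print(np.round(d["uv"],1),d["score"],atz(s,d["uv"],.094,st))
u,v=proj(s,(.608,.1037,.09),st);print(u,v)
save(s,"w6.png")
im=s["img"].astype(float);hsv=cv2.cvtColor(s["img"],cv2.COLOR_RGB2HSV)
rb=im[...,0]-im[...,2]
v0,u0=int(v)-20,int(u)-22
c=rb[v0:v0+40,u0:u0+44];m=c>60;ys,xs=np.nonzero(m);print("brass",u0+xs.min(),u0+xs.max(),v0+ys.min(),v0+ys.max(),m.sum())
# collar: grey darker than panel
gsum=im.sum(2)[v0:v0+40,u0:u0+44];m2=((gsum<480)|m).astype(np.uint8)
n,L,S,C=cv2.connectedComponentsWithStats(m2);i=1+np.argmax(S[1:,4]);print("collar",S[i],C[i]+[u0,v0],atz(s,C[i]+[u0,v0],.073,st))
e=[];X=[]
for x in range(xs.min()+3,xs.max()-2):
    col=c[:,x];i=np.argmax(col>60);X.append(x+u0);e.append(v0+i-(col[i]-60)/(col[i]-col[i-1]))
q=np.polyfit(X,e,1);a=atz(s,(X[0],np.polyval(q,X[0])),.0925,st);b=atz(s,(X[-1],np.polyval(q,X[-1])),.0925,st);d=b-a
print(np.round(e,2),"flat yaw",np.arctan2(d[0],-d[1]),(a+b)/2)
print("tool yaw",2*np.arctan2(st["tool_rot"][1],st["tool_rot"][0]))
E
```

```text
11.7667 [0.5397 0.0867 0.1595] [ 0.9936  0.1129 -0.0001  0.0002]
11.8167 [0.5397 0.0866 0.1595] [ 0.9936  0.1127 -0.0001  0.0001]
11.8667 [0.5398 0.0866 0.1596] [ 0.9936  0.1127 -0.0001  0.0001]
[279.  113.4] 0.62 [0.6076 0.104  0.094 ]
279.6460158722642 112.61599515750746
brass 270 290 109 123 220
collar [  8   4  31  32 749] [279.8211 111.1575] [0.6081 0.1038 0.073 ]
[110.08 110.06 110.08 110.02 110.06 110.02 110.   110.   110.04 110.06
 110.06 110.02 110.06 110.06 110.03] flat yaw 0.22672030316647684 [0.6098 0.1038 0.0925]
tool yaw 0.2258564260292566
```

View pics/w6.png

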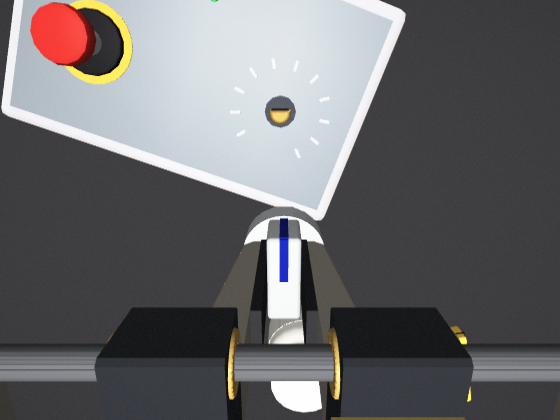

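```bash
python3 - <<'E'
from h import *
import pickle
np.set_printoptions(precision=4,suppress=True)
s2,_=pickle.load(open("w2.pkl","rb"));s,st=pickle.load(open("w6.pkl","rb"))
print(s2["img"][82:87,296:301].reshape(-1,3)[[6,12,18]], s["img"][0:3,212:217].reshape(-1,3))
t0=cv2.imread("pics/top.png")[...,::-1];t=ctrl.snapshot("top")["img"]
print("before",t0[152:157,165:170].tolist(),"\nnow",t[152:157,165:170].tolist())
g=cv2.cvtColor(s["img"],cv2.COLOR_RGB2HSV);m=((g[...,0]>100)&(g[...,0]<135)&(g[...,1]>150)).astype(np.uint8)
n,L,S,C=cv2.connectedComponentsWithStats(m)
for i in range(1,n):
    if S[i,4]>100:
        print(S[i],C[i]);x0=S[i][0]+S[i][2]/2-.5;yb=S[i][1]+S[i][3]-.5
        P=atz(s,(x0,yb),st["position"][2]+.0242,st);Tm=R.from_quat(st["tool_rot"]).as_matrix();print("knob centre in tool",Tm.T@(P-st["position"]))
E
```

```text
[[152 255 213]
 [153 255 214]
 [153 255 213]] [[ 79 227 117]
 [ 93 241 136]
 [ 94 242 139]
 [ 70 208 105]
 [ 44 152  67]
 [191 212 207]
 [152 206 173]
 [151 206 173]
 [147 182 164]
 [191 206 206]
 [218 225 230]
 [207 220 223]
 [209 220 225]
 [209 221 225]
 [220 227 231]]
before [[[194, 254, 232], [118, 255, 200], [126, 255, 207], [196, 254, 232], [235, 248, 246]], [[143, 255, 210], [20, 255, 173], [12, 255, 167], [93, 255, 177], [221, 250, 237]], [[146, 255, 209], [31, 255, 173], [0, 255, 160], [66, 255, 158], [194, 247, 223]], [[217, 253, 240], [151, 255, 216], [106, 253, 174], [150, 243, 186], [227, 241, 239]], [[239, 246, 247], [236, 247, 245], [233, 245, 243], [236, 243, 244], [239, 243, 246]]] 
now [[[127, 122, 109], [118, 110, 100], [106, 100, 88], [92, 87, 79], [91, 86, 80]], [[120, 115, 105], [108, 101, 91], [94, 86, 80], [90, 85, 78], [87, 85, 77]], [[106, 100, 92], [95, 92, 83], [85, 83, 74], [82, 76, 67], [81, 73, 68]], [[90, 87, 75], [82, 76, 71], [80, 67, 63], [70, 61, 55], [68, 62, 56]], [[88, 79, 70], [81, 71, 63], [74, 62, 54], [66, 54, 48], [56, 50, 45]]]
[280 219   8  63 504] [283.5 250. ]
knob centre in tool [-0.0009  0.0011 -0.0242]
```

```bash
python3 - <<'E'
from h import *
t0=cv2.imread("pics/side.png")[...,::-1];t=ctrl.snapshot("side")["img"]
for a in(t0,t): print(a[140:145,268:273].tolist(), a[300:380,400:450].mean((0,1)))
save(dict(img=t),"side2.png")
E
```

```text
[[[143, 148, 153], [141, 154, 151], [134, 168, 149], [132, 170, 148], [139, 156, 151]], [[143, 154, 153], [126, 186, 143], [111, 207, 135], [108, 208, 132], [126, 178, 144]], [[141, 153, 152], [117, 182, 136], [91, 201, 117], [90, 203, 115], [117, 172, 134]], [[143, 149, 152], [132, 157, 145], [113, 167, 129], [110, 167, 125], [129, 152, 140]], [[143, 147, 153], [141, 148, 151], [137, 149, 147], [135, 149, 145], [141, 149, 151]]] [62.96525 61.89475 64.14825]
[[[191, 196, 201], [189, 204, 201], [181, 217, 197], [180, 220, 196], [187, 205, 200]], [[189, 202, 201], [172, 236, 191], [154, 255, 181], [153, 255, 180], [174, 228, 192]], [[188, 201, 200], [161, 230, 182], [132, 251, 163], [129, 252, 159], [162, 221, 180]], [[189, 196, 201], [179, 207, 193], [159, 217, 176], [153, 217, 172], [176, 201, 189]], [[191, 196, 202], [190, 197, 201], [183, 197, 195], [181, 196, 194], [189, 197, 199]]] [93.67975 92.25075 95.2335 ]
```

View pics/side2.png

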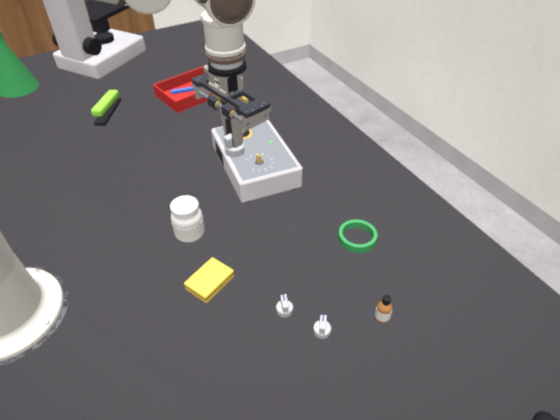

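>>> {"op": "send_rows", "data": {"fingers": [0,0,0,0,0,0,0,0,0,0], "travel": [[2.36,-0.07,0],[2.36,-0.07,0],[2.36,-0.07,0],[0,0,1.3],[0,0,1.3],[0,0,1.2],[0,0,0],[0,0,0],[0,0,0],[0,0,0]], "turn": [[0,0,0],[0,0,0],[0,0,0],[0,0,0],[0,0,0],[0,0,0],[0,0,0],[0,0,0],[0,0,0],[0,0,0]]}}

```text
t: 12.9
position: [0.6084, 0.1058, 0.1226]
tool_rot: [0.994, 0.114, 0.001, 0.0]
ft_force: [-0.0, -0.1, -0.4]
opening: 0.0157
grip_force: 35.0
```

>>> {"op": "send_rows", "data": {"fingers": [0,0,0,0,0,0], "travel": [[0,0,0.25],[0,0,0.25],[0,0,0.25],[0,0,0.2],[0,0,0],[0,0,0]], "turn": [[0,0,0],[0,0,0],[0,0,0],[0,0,0],[0,0,0],[0,0,0]]}}

```text
t: 13.4
position: [0.608, 0.1058, 0.1119]
tool_rot: [0.994, 0.114, -0.0, 0.0]
ft_force: [-0.5, -0.3, -0.6]
opening: 0.016
grip_force: 35.0
```

>>> {"op": "send_rows", "data": {"fingers": [0,0,0,0,0,0,0], "travel": [[0,0,0.2],[0,0,0.2],[0,0,0.2],[0,0,0.15],[0,0,0],[0,0,0],[0,0,0]], "turn": [[0,0,0],[0,0,0],[0,0,0],[0,0,0],[0,0,0],[0,0,0],[0,0,0]]}}

```text
t: 13.98
position: [0.608, 0.1058, 0.1046]
tool_rot: [0.994, 0.114, -0.0, 0.0]
ft_force: [-0.0, -1.6, -0.4]
opening: 0.0158
grip_force: 35.0
```

>>> {"op": "send_rows", "data": {"fingers": [0,0,0,0,0,0,0], "travel": [[0,0,0.15],[0,0,0.15],[0,0,0.15],[0,0,0.1],[0,0,0],[0,0,0],[0,0,0]], "turn": [[0,0,0],[0,0,0],[0,0,0],[0,0,0],[0,0,0],[0,0,0],[0,0,0]]}}

```text
t: 14.57
position: [0.6084, 0.1058, 0.1]
tool_rot: [0.994, 0.114, 0.0, 0.0]
ft_force: [-2.8, -1.7, 5.0]
opening: 0.0155
grip_force: 35.0
```

>>> {"op": "send_rows", "data": {"fingers": [0,0,0,0,0,0,0], "travel": [[0,0,0.15],[0,0,0.15],[0,0,0.15],[0,0,0.1],[0,0,0],[0,0,0],[0,0,0]], "turn": [[0,0,0],[0,0,0],[0,0,0],[0,0,0],[0,0,0],[0,0,0],[0,0,0]], "grip_force": 45}}

```text
t: 15.15
position: [0.6085, 0.1058, 0.0955]
tool_rot: [0.994, 0.114, 0.0, 0.0]
ft_force: [-5.1, -1.9, 9.5]
opening: 0.0161
grip_force: 45.0
```

>>> {"op": "send_rows", "data": {"fingers": [0,0,0,0,0], "travel": [[-0.08,0.03,0.1],[0,0,0.1],[0,0,0],[0,0,0],[0,0,0]], "turn": [[0,0,0],[0,0,0],[0,0,0],[0,0,0],[0,0,0]]}}

```text
t: 15.57
position: [0.6086, 0.1057, 0.0953]
tool_rot: [0.994, 0.114, 0.001, 0.0]
ft_force: [-6.3, -0.1, 17.6]
opening: 0.0158
grip_force: 45.0
```

```bash
python3 - <<'E'
from h import *
s=ctrl.snapshot("side");st=ctrl.get_state();print(st["position"],st["ft_force"],st["opening"],st["qd"].round(3))
print(ctrl.close_job())
E
```

```text
[0.60860342 0.10571218 0.09529711] [-5.76549363 -0.4136533  17.36008869] 0.015849083446782243 [-0.002 -0.001  0.002 -0.    -0.     0.001]
the job is handed in; nothing more can be done
None
```

I pressed the red plunger until it stopped against about 14 N and released it, then fitted the knob fully on the D-shaft and handed the job in with the knob still gripped and the shaft held at its stop with about 17 N; I couldn't tell from the images whether the lamp went off, because the green light on the box stayed visible.

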